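# Trip the hidden catch of a locked stone tray and draw it open

## Robot

A 7-joint arm with a two-finger parallel gripper is mounted at the origin on the work surface; the furniture and walls round the work are solid. World frame = base frame: x ahead of the robot, y to its left, z up, the work surface at z = 0. Lengths are in m, angles in rad, forces in N, time in s.
With the tool pointing down it reaches from about 0.35 to 0.9 m from the base axis. Payload 19.9 kg.
Tool frame: the origin (TCP) lies on the mounting face of the last link; the fingertips stand robot.nose_length ahead of it and the grasp point (between the pads) lies 180 mm ahead of it (robot.nose_length is the distance from the TCP to the fingertips, in m); z points along the fingers, y is the line along which they close (so a half turn about z gives the same grasp; the last joint's range is limited). The gripper opens to 94 mm and grips with 3 to 60 N. Pads are 16 mm wide; open, the fingers measure 119 mm over their backs; the gripper's body (75 mm by 177 mm) begins 78 mm behind the grasp point.
Start: joints at [1.246, 0.417, -0.01, 1.614, 0.005, 1.111, -0.053], TCP at [0.174, -0.6, 0.405] pointing down, gripper open.
Joint ranges: [-2.81, 2.81], [-0.39, 2.02], [-1.27, 1.25], [0.06, 2.57], [-1.19, 4.33], [0.19, 2], [-2.82, 2.82]. Speed limits (rad/s): [1.89, 1.89, 2.39, 2.39, 3.01, 3.01, 3.01].

## Interface

Orientations are given as a 3x3 rotation matrix whose columns are the frame's x, y, z axes.
In Python, from workcell import telemetry, viewer, robot gives the robot as it stands.
- The arm moves only by the tool apply_moves, never from a script. Its argument "targets" is a list of rows, each an object of numbers: "x", "y", "z": the shift along the tool's x, y, z in cm; "rx", "ry", "rz": the turn, a rotation vector about the tool's x, y, z in degrees. In form: [{"x": .., "y": .., "z": .., "rx": .., "ry": .., "rz": ..}, ...]. A call has 1 to 12 rows; each row is the pose to reach, as a shift and turn from the pose commanded when the call began, along the tool's axes at that moment; what a row does not reach only later rows make up. A row lasts 1/10 s, in which the tool goes at most 50 mm and 8.59 degrees, less where a joint would pass 70% of its speed; a pose out of reach is approached as far as the arm can. A call with a gripper value outside its range is refused whole. "claw" is the opening, from 0 (shut) to 1 (fully open), set as the call begins (left out, the last holds). The fingers move at their own pace and stop on an object; "newtons" is the grip in N (left out, the last holds). Time passes only in rows, so rows that repeat a pose let the fingers close. It gives the time, the measured TCP pose, the force, the opening and the grip force at its end, in the units of the state.
- telemetry.get_obs(): the state, without advancing time (a new reading comes with each control period).
- viewer.capture(name): name is "side" or "top" or "wrist"; returns the picture (480x640x3 uint8, red, green, blue); there is no depth.
- viewer.get_calibration(name): a dict with "mtx" (3x3 intrinsics, pixels), "T" (4x4, takes a point from camera to world coordinates). Camera axes: x right, y down, z forward; pixel columns grow to the right and rows downward; lengths in m; the calibration is good to about 2 mm. A picture is of the moment at which its call begins: read the wrist's pose just before it. get_calibration takes no time and is no camera call; for the wrist camera it gives the pose at the moment of the call.
- robot.job_done(): hands the job in; it is judged then, once.
The state is a dict: "clock": time; "joint_pos": joint angles; "qd": joint speeds; "effort": joint torques, N m; "ee_pos": TCP position; "orientation": TCP orientation; "force": force on the tool from outside, world axes, zero at the start; "wrist_torque": the same for the moment, N m; "gripper_width": finger opening in m; "finger_force": force on a finger pad.
Only numpy, scipy, OpenCV 4.12 (cv2) and the standard library are available. Lean on these libraries where they do the work, as an engineer would, in place of code of your own. Each camera call takes 0.05 s, during which the arm holds its last target. There are 200 camera calls.

## Task

The tray of the little wooden stone case is locked. Take the burnisher, push its thin steel shaft through the small round hole in the case's steel front plate until it trips the spring catch hidden inside and the tray springs out a little; then lay the burnisher down flat on the open bench, touching nothing of the case, and draw the tray out by its brass pull as far as it goes. Leave the other things on the bench where they are.

Things in the scene. Friction and masses are not known exactly. Their poses are not given: they have to be found in the camera images.
- case: Fixed dark-wood case, 120 deep (x) x 156 wide (y) x 80 mm high. Origin: centre of its underside. Front faces own -x and lies at own x = -60 mm; yaw within 0.25 rad. Seen from the front the tray fills the left (own y -16 to +71 mm), a bare steel plate 6 mm thick with the access hole the right (own y -73 to -17 mm)
- access_hole (a point): Centre of the mouth of the small hole, on the outer face of the steel plate; case frame (-60, -47, 45) mm, so 45 mm above the bench. The hole is 10 mm wide, unchamfered, through the 6 mm plate, and runs level along case +x. Axes as the case's
- catch (a joint): Angle (rad) of the hidden sprung catch: 0 at rest, 0.4 at its stop. Its black plate (30 mm wide, 36 mm high) stands across the line of the hole, 28 mm behind the front plate's outer face. Pushed in about 5 mm (0.15 rad) with 6 to 9 N it frees the tray; its stop comes after about 12 mm of push; it springs back when let go
- tray (a joint): How far the tray is out (m): 0 locked, 0.06 at its outer stop. It slides out along case -x. When the catch is tripped an ejector pushes it out to about 0.022, where it stays; beyond that it must be drawn by hand against light friction (2 to 3 N)
- tray_pull (a point): Grip point of the brass pull on the tray's front, moves with the tray: an upright tab 10 mm thick (case y), 22 mm high (heights 41 to 63 mm), standing 29 mm out from the front. The point is at height 55 mm, 16 mm before the tray's front; case frame (-76, 27.5, 55) mm when shut. Pinch from above, fingers closing along case y
- burnisher: Loose, 140 mm long, about 140 g, lying flat, left or right of the case, any yaw: turned brass handle (own y -20 to +70 mm, up to 19 mm thick) and thin straight steel shaft (own y -20 to -70 mm, 5 mm thick). Origin: underside of its middle; length along own y; axis 9.5 mm above the bench; balances near y = +20 mm. Small things lie about 60 mm beside it, at own +x and -x
- burnisher_tip (a point): Free end of the burnisher's steel shaft, on its axis, own (0, -70, 9.5) mm
- burnisher_mid (a point): Middle of the burnisher's length on its axis, own (0, 0, 9.5) mm; 9.5 mm above the bench when it lies flat
- doming_punch: Bystander: loose steel doming punch 14 x 76 x 14 mm lying beside the burnisher; origin under its middle, length along own y
- rubber_plug: Bystander: small black rubber block 12 x 46 x 9 mm lying beside the burnisher on the other side; origin under its middle, length along own y
- spirit_lamp: Bystander: round stoppered lamp, 72 mm wide, 71 mm high, standing on whichever side of the bench the burnisher is not; origin under its centre
- punch_block: Bystander: wooden block with upright punches, 50 x 120 x 97 mm, at the back right; origin under its centre
- flux_jar: Bystander: amber jar with black cap, 60 mm wide, 80 mm high, at the back right; origin under its centre
- doming_block: Bystander: 50 mm cube with round hollows, at the back right corner; origin under its centre
- loupe: Bystander: small black eyeglass cup, 30 mm wide, 26 mm high, standing on the bench 125 to 150 mm in front of the case's front face, before the tray; origin under its centre
- findings_tin: Bystander: low round lidded tin, 67 mm wide, 22 mm high, on the bench in front of the case and to the right of the access hole; origin under its centre
- rolling_mill: Fixed bystander: tall green rolling mill with a crank, at the back left beside the case, footprint about x 0.50 to 0.73, y 0.12 to 0.29, 0.21 m high: keep the hand clear of it. Near the robot lie a hammer (28 mm high) and a sanding stick; the bench's right edge has a raised wooden rim

How it is judged:
On the way, in this order (a step that is already met when the one before it is completed fails the run):
1. the tray has sprung out more than 12 mm while the burnisher's tip is in through the access hole (value of joint tray above 0.012 m and x of burnisher_tip in the frame of access_hole above 0.01 m and y of burnisher_tip in the frame of access_hole between -0.012 and 0.012 m), for 0.05 s.
2. the burnisher lies flat on the bench, let go and clear of the case, before the tray is drawn out (height (world z) of burnisher_mid below 0.016 m and height (world z) of burnisher_tip below 0.022 m and contact force between the fingers and burnisher below 0.05 N and contact force between burnisher and case below 0.05 N and value of joint tray below 0.04 m), for 0.2 s.
3. the tray is drawn out to its stop (value of joint tray above 0.054 m), for 0.05 s.
At the end, for the whole second after the job is handed in: The tray is out at least 53 of its 60 mm; the burnisher lies flat on the bench (middle of its axis below 16 mm, tip below 22 mm), at rest and not touching the case or its tray (value of joint tray above 0.053 m and height (world z) of burnisher_mid below 0.016 m and height (world z) of burnisher_tip below 0.022 m and contact force between burnisher and case below 0.05 N and linear speed of burnisher below 0.03 m/s).
It fails at once if one of the other loose things (punch, rubber block, lamp, punch block, jar, doming block, eyeglass, tin) was moved more than 30 mm (distance of any of doming_punch, rubber_plug, spirit_lamp, punch_block, flux_jar, doming_block, loupe, findings_tin from where it was at the start of the episode above 0.03 m).
It also fails if it takes over 67 s, if anything falls off the work surface, if the arm or the gripper's body presses on something with over 40 N, if the wrist force passes 120 N, or if a joint passes its speed limit or range.

## Working session

There is one attempt and no reset: what is moved stays moved. The work goes in short steps, Python scripts to look and compute and a tool call to move; the robot and the scene stay as the last step left them, time stands still between calls to the robot, and variables do not carry over. Pictures are saved under pics/ and viewed, at most 10 in all, crops included, and the job is handed in when it is done.

Besides the shell and the picture viewer there is one more tool, called after "Emit:" as a command line: name --argument value ..., lists and objects as JSON in quotes. apply_moves: Moves the arm, as the interface text tells. Its arguments: {"type":"object","properties":{"targets":{"type":"array"},"claw":{"type":"number"},"newtons":{"type":"number"}},"required":["targets"]}

```bash
mkdir -p pics; cat > h.py <<'E'
import numpy as np, cv2
from workcell import telemetry, viewer, robot
def snap(n,f):
    c=viewer.get_calibration(n); im=np.asarray(viewer.capture(n))
    cv2.imwrite('pics/'+f,im[:,:,::-1]); np.save('pics/'+f+'.npy',im); return im,np.array(c['mtx']),np.array(c['T'])
def ray(K,T,p,h):
    d=T[:3,:3]@np.linalg.solve(K,np.array([p[0],p[1],1.])); o=T[:3,3]
    return o+d*(h-o[2])/d[2]
def proj(K,T,P):
    c=T[:3,:3].T@(np.array(P)-T[:3,3]); q=K@c; return q[:2]/q[2]
E
python3 - <<'E'
from h import *
o=telemetry.get_obs();print({k:np.round(v,3).tolist() for k,v in o.items()},robot.nose_length)
for n in ['top','side']:
    im,K,T=snap(n,n+'0.png');print(n,K.tolist(),np.round(T,4).tolist())
    np.savez(n+'cal.npz',K=K,T=T)
E
```

```text
{'clock': 0.0, 'joint_pos': [1.246, 0.418, -0.01, 1.614, 0.005, 1.111, -0.053], 'qd': [0.0, 0.002, 0.001, 0.0, 0.0, 0.001, -0.0], 'effort': [-0.0, -85.126, 0.638, -42.599, -0.049, 0.019, 0.0], 'ee_pos': [0.174, -0.6, 0.404], 'orientation': [[0.96, 0.279, -0.0], [0.279, -0.96, 0.001], [-0.0, -0.001, -1.0]], 'force': [-0.452, 0.025, -0.569], 'wrist_torque': [-0.069, 0.078, 0.014], 'finger_force': 0.0, 'gripper_width': 0.094} 0.1992
top [[446.63737619056104, 0.0, 321.0788128579561], [0.0, 446.63737619056104, 236.37802792694092], [0.0, 0.0, 1.0]] [[-0.0121, -0.9896, 0.1434, 0.3355], [-0.9999, 0.013, 0.0051, -0.0144], [-0.007, -0.1434, -0.9896, 1.1976], [0.0, 0.0, 0.0, 1.0]]
side [[450.56476609016795, 0.0, 312.5361407627926], [0.0, 450.56476609016795, 239.7561823544329], [0.0, 0.0, 1.0]] [[-0.9638, -0.1241, 0.2359, 0.2702], [-0.2665, 0.4284, -0.8634, 0.8419], [0.0061, -0.895, -0.446, 0.5089], [0.0, 0.0, 0.0, 1.0]]
```

View pics/top0.png

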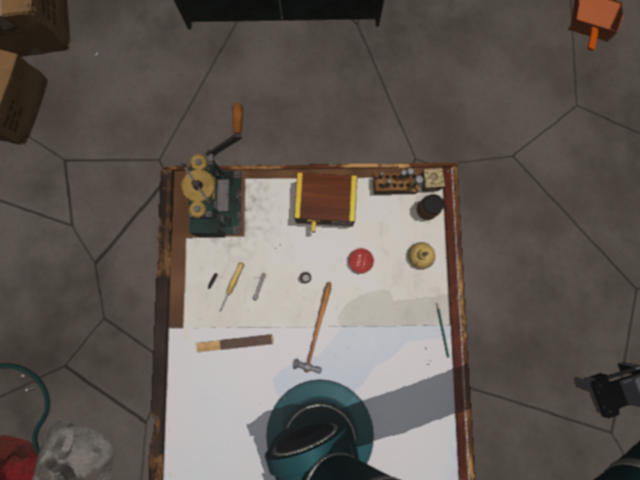

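View pics/side0.png

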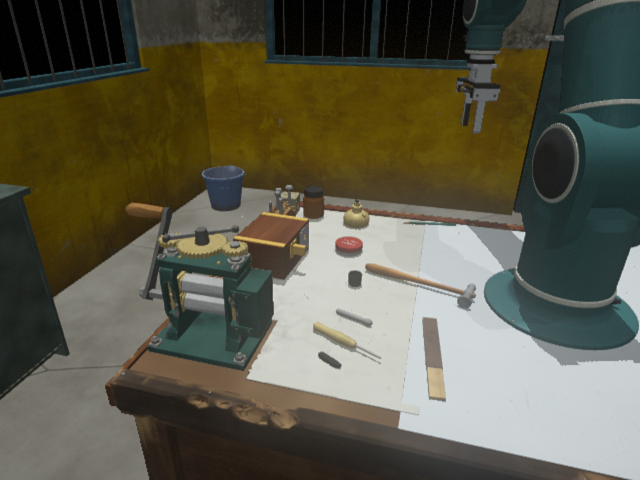

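Top view: burnisher left of the case, from about (240,264) (handle end) to (222,311) (tip), with the rubber block at (212,281) and punch at (259,286). Case roof is at (326,198), pull (312,226), loupe (305,278), tin (361,260), lamp (421,255).

```bash
python3 - <<'E'
from h import *
c=np.load('topcal.npz');K,T=c['K'],c['T']
for n,p,h in [('hand',(240,264),.0095),('tip',(222,311),.0095),('rub',(212,281),.005),('punch',(259,286),.007),('roofFL',(296,222),.08),('roofFR',(354,225),.08),('roofBL',(298,173),.08),('roofBR',(356,177),.08),('pull',(313,229),.063),('loupe',(305,278),.02),('tin',(361,260),.02)]:
    print(n,ray(K,T,p,h).round(3))
print(np.round(viewer.get_calibration('wrist')['T'],3).tolist(), viewer.get_calibration('wrist')['mtx'])
E
```

```text
hand [0.436 0.209 0.01 ]
tip [0.313 0.255 0.01 ]
rub [0.392 0.284 0.005]
punch [0.377 0.158 0.007]
roofFL [0.535 0.055 0.08 ]
roofFR [ 0.526 -0.092  0.08 ]
roofBL [0.664 0.049 0.08 ]
roofBR [ 0.651 -0.1    0.08 ]
pull [0.519 0.012 0.063]
loupe [0.396 0.035 0.02 ]
tin [ 0.442 -0.113  0.02 ]
[[0.278, -0.921, -0.272, 0.255], [-0.961, -0.267, -0.078, -0.577], [-0.001, 0.283, -0.959, 0.382], [0.0, 0.0, 0.0, 1.0]] [[367.10209309   0.         322.71292651]
 [  0.         367.10209309 242.42096015]
 [  0.           0.           1.        ]]
```

Emit:
apply_moves --targets '[{"x": 43,"y": -46,"z": 6.5,"rz": -160},{"x": 43,"y": -46,"z": 6.5,"rz": -160},{"x": 43,"y": -46,"z": 6.5,"rz": -160},{"x": 43,"y": -46,"z": 6.5,"rz": -160},{"x": 43,"y": -46,"z": 6.5,"rz": -160},{"x": 43,"y": -46,"z": 6.5,"rz": -160},{"x": 43,"y": -46,"z": 6.5,"rz": -160},{"x": 43,"y": -46,"z": 6.5,"rz": -160},{"x": 43,"y": -46,"z": 6.5,"rz": -160},{"x": 43,"y": -46,"z": 6.5,"rz": -160},{"x": 43,"y": -46,"z": 6.5,"rz": -160},{"x": 43,"y": -46,"z": 6.5,"rz": -160}]' --claw 1

```text
$.targets[0]: bad value
```

```bash
cat >> h.py <<'E'
from scipy.spatial.transform import Rotation as Rn
def down(yaw):
    a=np.radians(yaw);c,s=np.cos(a),np.sin(a); return np.array([[c,s,0],[s,-c,0],[0,0,-1.]])
def goto(p,yaw,Rg=None):
    "tool-axis shift (cm) and turn (deg) from the measured pose"
    o=telemetry.get_obs();R=np.array(o['orientation']);Rg=down(yaw) if Rg is None else Rg
    print('shift',np.round(R.T@(np.array(p)-o['ee_pos'])*100,2),'rot',np.round(Rn.from_matrix(R.T@Rg).as_rotvec(degrees=True),2),
     'at',np.round(o['ee_pos'],4),'yaw',round(np.degrees(np.arctan2(R[1,0],R[0,0])),2),'q',np.round(o['joint_pos'],2),'F',np.round(o['force'],1),'w',round(o['gripper_width'],4),'ff',round(o['finger_force'],1),'t',round(o['clock'],2))
E
python3 -c "
from h import *
goto((.46,-.04,.34),176.5)"
```

```text
shift [ 43.06 -45.8    6.46] rot [-2.0000e-02 -9.0000e-02 -1.6029e+02] at [ 0.1744 -0.6     0.4041] yaw 16.21 q [ 1.25  0.42 -0.01  1.61  0.    1.11 -0.05] F [-0.2 -0.4 -0.3] w 0.094 ff 0.0 t 0.1
```

Emit:
apply_moves --targets '[{"x": 43,"y": -46,"z": 6.5,"rx": 0,"ry": 0,"rz": -160},{"x": 43,"y": -46,"z": 6.5,"rx": 0,"ry": 0,"rz": -160},{"x": 43,"y": -46,"z": 6.5,"rx": 0,"ry": 0,"rz": -160},{"x": 43,"y": -46,"z": 6.5,"rx": 0,"ry": 0,"rz": -160},{"x": 43,"y": -46,"z": 6.5,"rx": 0,"ry": 0,"rz": -160},{"x": 43,"y": -46,"z": 6.5,"rx": 0,"ry": 0,"rz": -160},{"x": 43,"y": -46,"z": 6.5,"rx": 0,"ry": 0,"rz": -160},{"x": 43,"y": -46,"z": 6.5,"rx": 0,"ry": 0,"rz": -160},{"x": 43,"y": -46,"z": 6.5,"rx": 0,"ry": 0,"rz": -160},{"x": 43,"y": -46,"z": 6.5,"rx": 0,"ry": 0,"rz": -160},{"x": 43,"y": -46,"z": 6.5,"rx": 0,"ry": 0,"rz": -160},{"x": 43,"y": -46,"z": 6.5,"rx": 0,"ry": 0,"rz": -160}]' --claw 1

```text
clock: 1.3
ee_pos: [0.4445, -0.0658, 0.343]
orientation: [[-0.495, 0.869, 0.0], [0.869, 0.495, -0.0], [-0.0, 0.0, -1.0]]
force: [0.7, -0.4, -0.5]
gripper_width: 0.0943
finger_force: 0.0
```

```bash
python3 -c "
from h import *
goto((.46,-.04,.34),176.5)"
```

```text
shift [1.48 2.63 0.3 ] rot [-0.000e+00  2.000e-02 -5.683e+01] at [ 0.4445 -0.0658  0.343 ] yaw 119.67 q [ 0.65  0.23 -0.64  2.08  0.18  0.88  0.43] F [ 0.7 -0.4 -0.5] w 0.0943 ff 0.0 t 1.3
```

Emit:
apply_moves --targets '[{"x": 1.5,"y": 2.6,"z": 0.3,"rx": 0,"ry": 0,"rz": -57},{"x": 1.5,"y": 2.6,"z": 0.3,"rx": 0,"ry": 0,"rz": -57},{"x": 1.5,"y": 2.6,"z": 0.3,"rx": 0,"ry": 0,"rz": -57},{"x": 1.5,"y": 2.6,"z": 0.3,"rx": 0,"ry": 0,"rz": -57},{"x": 1.5,"y": 2.6,"z": 0.3,"rx": 0,"ry": 0,"rz": -57},{"x": 1.5,"y": 2.6,"z": 0.3,"rx": 0,"ry": 0,"rz": -57},{"x": 1.5,"y": 2.6,"z": 0.3,"rx": 0,"ry": 0,"rz": -57},{"x": 1.5,"y": 2.6,"z": 0.3,"rx": 0,"ry": 0,"rz": -57},{"x": 1.5,"y": 2.6,"z": 0.3,"rx": 0,"ry": 0,"rz": -57}]'

```text
clock: 2.2
ee_pos: [0.4594, -0.0421, 0.3399]
orientation: [[-0.998, 0.067, -0.0], [0.067, 0.998, 0.0], [0.0, 0.0, -1.0]]
force: [-0.1, 0.5, 0.2]
gripper_width: 0.0936
finger_force: 0.0
```

```bash
python3 -c "
from h import *
goto((.39,.225,.34),159.5)
im,K,T=snap('wrist','w1.png');np.savez('w1.npz',K=K,T=T)"
```

```text
shift [ 8.72 26.18  0.  ] rot [ 1.000e-02 -2.000e-02  1.664e+01] at [ 0.4594 -0.0421  0.3399] yaw 176.14 q [ 0.75  0.3  -0.83  2.05  0.28  0.9   1.27] F [-0.1  0.5  0.2] w 0.0936 ff 0.0 t 2.2
```

View pics/w1.png

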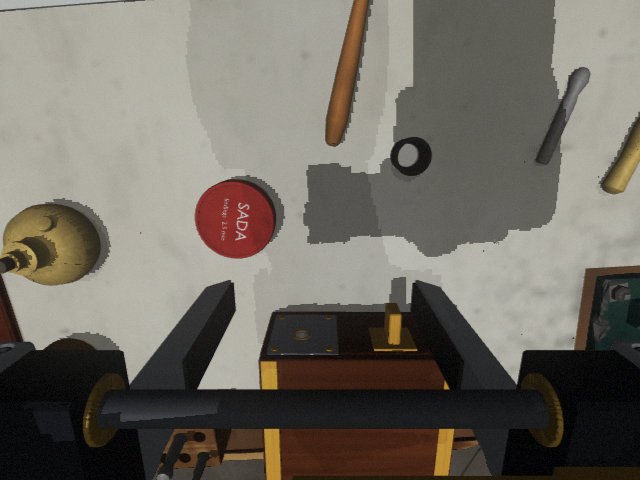

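The wrist view shows the steel plate at (270-338, 313-357) with the hole near (302,335), the pull at (394,325), the tin (236,218) and the loupe (408,155). I'll enlarge the plate.

```bash
python3 -c "
from h import *
im=cv2.imread('pics/w1.png')[295:375,250:460]
cv2.imwrite('pics/c1.png',cv2.resize(im[:,:],None,fx=3.8,fy=3.8,interpolation=cv2.INTER_NEAREST)*1)"
```

```text
(no output)
```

View pics/c1.png

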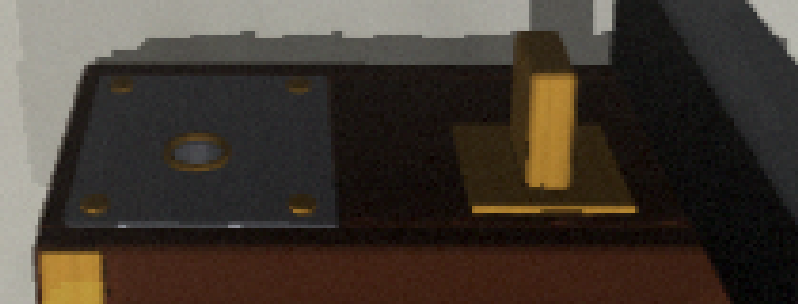

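Hole centre is at (302.1,335.0) in the image; pull top face runs from (395.3,314) to (394.2,344.5); case front-bottom edge is at row 312, front-top edge at row 360.

```bash
python3 - <<'E'
from h import *
c=np.load('w1.npz');K,T=c['K'],c['T']
for n,p,h in [('hole',(302.1,335),.045),('pullnear',(395.3,314),.063),('pullfar',(394.2,344.5),.063),('bot1',(273.7,312.1),0),('bot2',(410.5,312.1),0),('top1',(260.5,361),.08),('top2',(434,360),.08),('plate t',(267,354.5),.075),('plate tr',(339,354.5),.075),('pl bl',(274.5,315),.005),('pl br',(336.5,315),.005),('roofL1',(261,365),.08),('roofL2',(264,470),.08),('loupe',(410,156),.026),('tin',(235,218),.022)]:
    print(n,ray(K,T,p,h).round(4))
# edge of roof, top cam: reddish/yellow mask
im=np.load('pics/top0.png.npy').astype(int)[165:235,285:365]
m=((im[:,:,0]>im[:,:,2]*1.6)&(im[:,:,0]>50)).astype(np.uint8)
cs,_=cv2.findContours(m,0,2);k=max(cs,key=cv2.contourArea);m2=m*0;cv2.drawContours(m2,[k],-1,1,-1)
m2=cv2.morphologyEx(m2,cv2.MORPH_OPEN,np.ones((15,15)))
k=max(cv2.findContours(m2,0,2)[0],key=cv2.contourArea)
c=np.load('topcal.npz')
P=np.array([ray(c['K'],c['T'],q[0]+[285,165],.08)[:2] for q in k]).astype(np.float32)
print(cv2.minAreaRect(P), np.round(cv2.boxPoints(cv2.minAreaRect(P)),4).tolist())
E
```

```text
hole [ 0.5376 -0.0652  0.045 ]
pullnear [0.5138 0.0097 0.063 ]
pullfar [0.5405 0.0085 0.063 ]
bot1 [ 0.5375 -0.0949  0.    ]
bot2 [0.5465 0.0358 0.    ]
top1 [ 0.5368 -0.0945  0.08  ]
top2 [0.5448 0.035  0.08  ]
plate t [ 0.5349 -0.0901  0.075 ]
plate tr [ 0.5386 -0.0355  0.075 ]
pl bl [ 0.5381 -0.0936  0.005 ]
pl br [ 0.5421 -0.0351  0.005 ]
roofL1 [ 0.5403 -0.0945  0.08  ]
roofL2 [ 0.6406 -0.1037  0.08  ]
loupe [0.3985 0.0295 0.026 ]
tin [ 0.4389 -0.1136  0.022 ]
((0.612971842288971, -0.018642336130142212), (0.20446211099624634, 0.14206364750862122), 89.18348693847656) [[0.5404999852180481, -0.11990000307559967], [0.6825000047683716, -0.12189999967813492], [0.6855000257492065, 0.08259999752044678], [0.54339998960495, 0.08460000157356262]]
```

Emit:
apply_moves --targets '[{"x": 8.7,"y": 26.2,"z": 5,"rx": 0,"ry": 0,"rz": 16.5},{"x": 8.7,"y": 26.2,"z": 5,"rx": 0,"ry": 0,"rz": 16.5},{"x": 8.7,"y": 26.2,"z": 5,"rx": 0,"ry": 0,"rz": 16.5},{"x": 8.7,"y": 26.2,"z": 5,"rx": 0,"ry": 0,"rz": 16.5},{"x": 8.7,"y": 26.2,"z": 5,"rx": 0,"ry": 0,"rz": 16.5},{"x": 8.7,"y": 26.2,"z": 5,"rx": 0,"ry": 0,"rz": 16.5},{"x": 8.7,"y": 26.2,"z": 5,"rx": 0,"ry": 0,"rz": 16.5},{"x": 8.7,"y": 26.2,"z": 5,"rx": 0,"ry": 0,"rz": 16.5},{"x": 8.7,"y": 26.2,"z": 5,"rx": 0,"ry": 0,"rz": 16.5}]'

```text
clock: 3.15
ee_pos: [0.3897, 0.2243, 0.2901]
orientation: [[-0.938, 0.347, 0.0], [0.347, 0.938, -0.0], [-0.0, -0.0, -1.0]]
force: [-0.2, -0.0, 0.0]
gripper_width: 0.0945
finger_force: 0.0
```

```bash
python3 -c "
from h import *
goto((.39,.225,.29),159.5)
im,K,T=snap('wrist','w2.png');np.savez('w2.npz',K=K,T=T)"
```

```text
shift [-0.01  0.07  0.01] rot [-0.02  0.01  0.21] at [0.3897 0.2243 0.2901] yaw 159.71 q [ 0.12  0.38 -0.83  2.12  0.39  0.8   0.27] F [-0.2 -0.   0. ] w 0.0945 ff 0.0 t 3.15
```

View pics/w2.png

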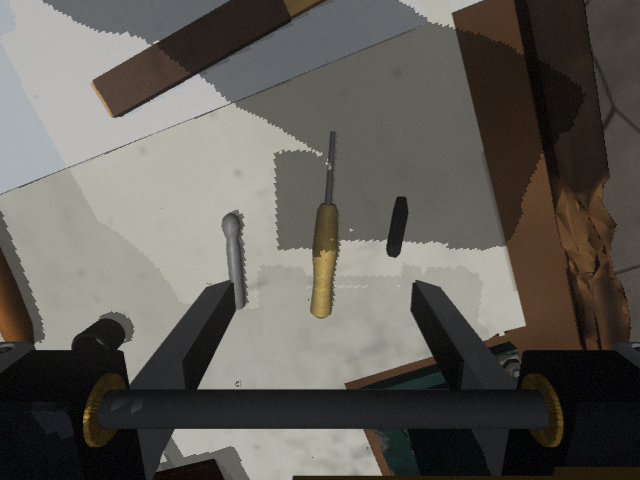

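Burnisher: tip at (333,132), shaft/handle joint near (328,204), handle end near (320,318). The punch is to the left at (234,260), the rubber block to the right at (398,227).

```bash
python3 - <<'E'
from h import *
c=np.load('w2.npz');K,T=c['K'],c['T']
a=ray(K,T,(333,132),.0095);j=ray(K,T,(328,204),.0095);e=ray(K,T,(320,318.5),.0095)
# handle axis from colour mask
im=np.load('pics/w2.png.npy')[190:325,295:350].astype(int)
m=((im[:,:,0]>im[:,:,2]*1.7)&(im[:,:,0]>60)).astype(np.uint8)
k=max(cv2.findContours(m,0,2)[0],key=cv2.contourArea);print(cv2.boundingRect(k),cv2.fitLine(k,2,0,.01,.01).ravel()+[0,0,295,190])
for n,p in zip('aje',(a,j,e)):print(n,p.round(4))
d=a-e;print(np.linalg.norm(d),np.linalg.norm(a-j),np.degrees(np.arctan2(d[1],d[0])))
u=d/np.linalg.norm(d);g=a-.092*u;print('grasp',g)
goto((g[0],g[1],.202),np.degrees(np.arctan2(d[1],d[0])))
E
```

```text
(16, 15, 26, 113) [ 9.22397599e-02 -9.95736837e-01  3.24488001e+02  2.52456001e+02]
a [0.3141 0.2594 0.0095]
j [0.3591 0.2394 0.0095]
e [0.4421 0.2023 0.0095]
0.14017395558963994 0.04926280820191905 155.94715150933305
grasp [0.39811714 0.22192114 0.0095    ]
shift [-0.85  0.09  8.81] rot [-0.02  0.02  3.73] at [0.3898 0.224  0.2901] yaw 159.68 q [ 0.12  0.38 -0.83  2.12  0.39  0.8   0.27] F [ 1.2 -0.3  0.2] w 0.0941 ff 0.0 t 3.2
```

Emit:
apply_moves --targets '[{"x": -0.85,"y": 0.1,"z": 2,"rx": 0,"ry": 0,"rz": 3.7},{"x": -0.85,"y": 0.1,"z": 4,"rx": 0,"ry": 0,"rz": 3.7},{"x": -0.85,"y": 0.1,"z": 6,"rx": 0,"ry": 0,"rz": 3.7},{"x": -0.85,"y": 0.1,"z": 7.5,"rx": 0,"ry": 0,"rz": 3.7},{"x": -0.85,"y": 0.1,"z": 8.4,"rx": 0,"ry": 0,"rz": 3.7},{"x": -0.85,"y": 0.1,"z": 8.7,"rx": 0,"ry": 0,"rz": 3.7},{"x": -0.85,"y": 0.1,"z": 8.7,"rx": 0,"ry": 0,"rz": 3.7}]' --claw 0.5

```text
clock: 3.9
ee_pos: [0.3979, 0.2228, 0.2032]
orientation: [[-0.914, 0.405, 0.0], [0.405, 0.914, 0.0], [0.0, 0.0, -1.0]]
force: [0.0, 0.4, 0.2]
gripper_width: 0.0476
finger_force: 0.0
```

Emit:
apply_moves --targets '[{"x": 0,"y": 0,"z": 0,"rx": 0,"ry": 0,"rz": 0},{"x": 0,"y": 0,"z": 0,"rx": 0,"ry": 0,"rz": 0},{"x": 0,"y": 0,"z": 0,"rx": 0,"ry": 0,"rz": 0},{"x": 0,"y": 0,"z": 0,"rx": 0,"ry": 0,"rz": 0},{"x": 0,"y": 0,"z": 0,"rx": 0,"ry": 0,"rz": 0},{"x": 0,"y": 0,"z": 0,"rx": 0,"ry": 0,"rz": 0}]' --claw 0 --newtons 40

```text
clock: 4.5
ee_pos: [0.3977, 0.2231, 0.2032]
orientation: [[-0.914, 0.405, 0.0], [0.405, 0.914, -0.0], [-0.0, -0.0, -1.0]]
force: [-1.7, -1.2, 6.9]
gripper_width: 0.0173
finger_force: 40.0
```

```bash
python3 - <<'E'
from h import *
goto((.39,.22,.30),-4)
im,K,T=snap('wrist','w3.png');np.savez('w3.npz',K=K,T=T)
E
```

```text
shift [ 0.58 -0.6  -9.68] rot [1.0000e-02 0.0000e+00 1.6013e+02] at [0.3977 0.2231 0.2032] yaw 156.13 q [-0.01  0.54 -0.67  2.14  0.57  0.64  0.07] F [-1.7 -1.2  6.9] w 0.0173 ff 40.0 t 4.5
```

View pics/w3.png

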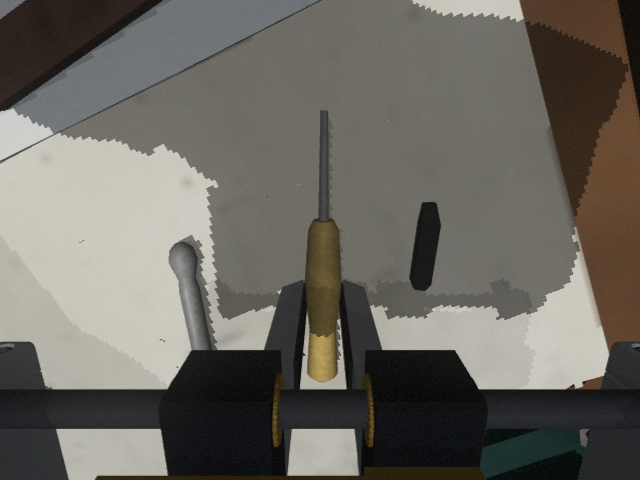

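Grasp is good: shaft points straight along tool x, tip at (324,111). Lifting and turning toward the case.

Emit:
apply_moves --targets '[{"x": 0,"y": 0,"z": -2,"rx": 0,"ry": 0,"rz": 0},{"x": 0,"y": 0,"z": -6,"rx": 0,"ry": 0,"rz": 0},{"x": -2,"y": -3,"z": -10.5,"rx": 0,"ry": 0,"rz": 8},{"x": -4,"y": -7,"z": -10.5,"rx": 0,"ry": 0,"rz": 16},{"x": -6,"y": -11,"z": -10.5,"rx": 0,"ry": 0,"rz": 24},{"x": -8,"y": -15,"z": -10.5,"rx": 0,"ry": 0,"rz": 32},{"x": -10,"y": -19,"z": -10.5,"rx": 0,"ry": 0,"rz": 40},{"x": -12,"y": -22,"z": -10.5,"rx": 0,"ry": 0,"rz": 48},{"x": -13.2,"y": -24.7,"z": -10.5,"rx": 0,"ry": 0,"rz": 56},{"x": -13.2,"y": -24.7,"z": -10.5,"rx": 0,"ry": 0,"rz": 64},{"x": -13.2,"y": -24.7,"z": -10.5,"rx": 0,"ry": 0,"rz": 72},{"x": -13.2,"y": -24.7,"z": -10.5,"rx": 0,"ry": 0,"rz": 80}]'

```text
clock: 5.75
ee_pos: [0.4183, -0.0564, 0.3079]
orientation: [[0.246, 0.969, -0.0], [0.969, -0.246, 0.0], [0.0, -0.0, -1.0]]
force: [-0.6, 0.2, -1.7]
gripper_width: 0.0178
finger_force: 40.0
```

Emit:
apply_moves --targets '[{"x": 0,"y": 0,"z": 0,"rx": 0,"ry": 0,"rz": 8},{"x": 0,"y": 0,"z": 0,"rx": 0,"ry": 0,"rz": 16},{"x": 0,"y": 0,"z": 0,"rx": 0,"ry": 0,"rz": 24},{"x": 0,"y": 0,"z": 0,"rx": 0,"ry": 0,"rz": 32},{"x": 0,"y": 0,"z": 0,"rx": 0,"ry": 0,"rz": 40},{"x": 0,"y": 0,"z": 0,"rx": 0,"ry": 0,"rz": 48},{"x": 0,"y": 0,"z": 0,"rx": 0,"ry": 0,"rz": 56},{"x": 0,"y": 0,"z": 0,"rx": 0,"ry": 0,"rz": 64},{"x": 0,"y": 0,"z": 0,"rx": 0,"ry": 0,"rz": 72},{"x": 0,"y": 0,"z": 0,"rx": 0,"ry": 0,"rz": 80},{"x": 0,"y": 0,"z": 0,"rx": 0,"ry": 0,"rz": 80},{"x": 0,"y": 0,"z": 0,"rx": 0,"ry": 0,"rz": 80}]'

```text
clock: 6.95
ee_pos: [0.4184, -0.056, 0.308]
orientation: [[0.998, -0.063, -0.0], [-0.063, -0.998, 0.0], [-0.0, -0.0, -1.0]]
force: [-0.1, -0.2, -1.7]
gripper_width: 0.0176
finger_force: 40.0
```

```bash
python3 - <<'E'
from h import *
goto((.4183,-.0566,.2387),-4)
im,K,T=snap('wrist','w4.png');np.savez('w4.npz',K=K,T=T)
c=np.load('w3.npz');a=ray(c['K'],c['T'],(324,111),.0095)
R=down(156.13);print('tip in tool',(R.T@(a-np.array([.3977,.2231,.2032]))).round(4))
E
```

```text
shift [-0.    0.06  6.93] rot [-0.    0.02  0.41] at [ 0.4184 -0.056   0.308 ] yaw -3.59 q [ 0.31  0.2  -0.27  2.18  0.08  0.77 -1.65] F [-0.1 -0.2 -1.7] w 0.0176 ff 40.0 t 6.95
tip in tool [0.0915 0.0005 0.1937]
```

View pics/w4.png

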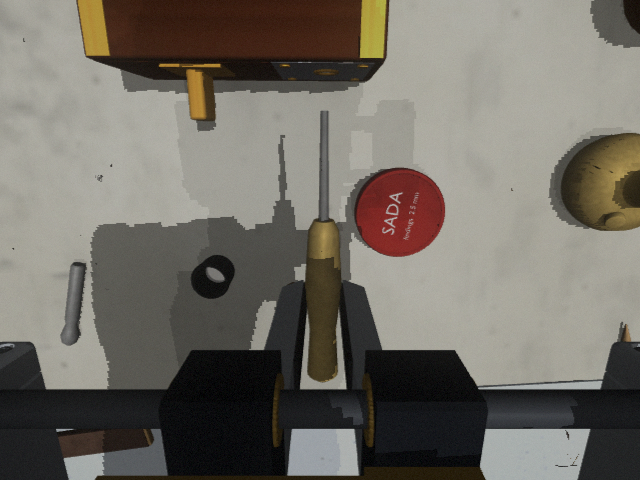

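Tip is unchanged at (324,111), so nothing slipped. The plate shows at (278-368, 62-82) with the hole near (325,71). I'll cross-check hole position and yaw from this view.

```bash
python3 - <<'E'
from h import *
c=np.load('w4.npz');K,T=c['K'],c['T']
for n,p,h in [('hole',(325,71),.045),('FL',(86,56),.08),('FR',(386,57),.08),('plate TL',(278,62.5),.075),('pTR',(367,62.5),.075),('pullN',(203,120),.063),('pullF',(200,74),.063)]: print(n,ray(K,T,p,h).round(4))
im=np.load('pics/w4.png.npy')
cv2.imwrite('pics/c4.png',cv2.resize(im[40:130,170:400,::-1],None,fx=3.4,fy=3.4,interpolation=cv2.INTER_CUBIC))
E
```

```text
hole [ 0.5381 -0.0654  0.045 ]
FL [0.5476 0.0562 0.08  ]
FR [ 0.5374 -0.0963  0.08  ]
plate TL [ 0.5393 -0.0406  0.075 ]
pTR [ 0.5363 -0.0871  0.075 ]
pullN [0.5141 0.0068 0.063 ]
pullF [0.5384 0.0046 0.063 ]
```

View pics/c4.png

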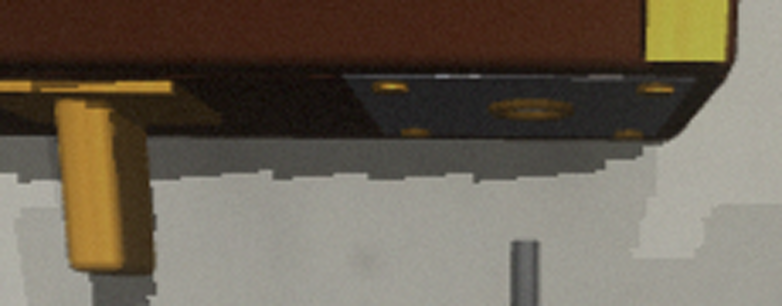

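Emit:
apply_moves --targets '[{"x": 0,"y": 0.16,"z": 3,"rx": 0,"ry": 0,"rz": 0.2},{"x": 0,"y": 0.16,"z": 5.5,"rx": 0,"ry": 0,"rz": 0.2},{"x": 0,"y": 0.16,"z": 6.9,"rx": 0,"ry": 0,"rz": 0.2},{"x": 0,"y": 0.16,"z": 6.9,"rx": 0,"ry": 0,"rz": 0.2},{"x": 0,"y": 0.16,"z": 6.9,"rx": 0,"ry": 0,"rz": 0.2},{"x": 1.2,"y": 0.16,"z": 6.9,"rx": 0,"ry": 0,"rz": 0.2},{"x": 2.0,"y": 0.16,"z": 6.9,"rx": 0,"ry": 0,"rz": 0.2},{"x": 2.0,"y": 0.16,"z": 6.9,"rx": 0,"ry": 0,"rz": 0.2},{"x": 2.0,"y": 0.16,"z": 6.9,"rx": 0,"ry": 0,"rz": 0.2}]'

```text
clock: 7.9
ee_pos: [0.4385, -0.0591, 0.2392]
orientation: [[0.997, -0.071, 0.0], [-0.071, -0.997, 0.0], [0.0, -0.0, -1.0]]
force: [-0.6, 0.2, -1.4]
gripper_width: 0.0174
finger_force: 40.0
```

```bash
python3 - <<'E'
from h import *
goto((.4183,-.0566,.2387),-3.8)
o=telemetry.get_obs();R=np.array(o['orientation']);t=np.array(o['ee_pos'])+R@[.0915,.0005,.1937];print('tip',t.round(4))
im,K,T=snap('side','s5.png')
print('tip px',proj(K,T,t),'hole px',proj(K,T,(.538,-.0657,.045)))
im2,K,T=snap('wrist','w5.png');np.savez('w5.npz',K=K,T=T)
x=cv2.resize(im[200:290,250:350,::-1],None,fx=4.2,fy=4.2,interpolation=cv2.INTER_CUBIC)
y=cv2.resize(im2[0:140,230:420,::-1],None,fx=2,fy=2.7,interpolation=cv2.INTER_CUBIC)
cv2.imwrite('pics/c5.png',np.hstack([x,y]))if x.shape[0]==y.shape[0] else print(x.shape,y.shape)
E
```

```text
shift [-2.03 -0.11  0.05] rot [-0.   -0.01 -0.25] at [ 0.4385 -0.0591  0.2392] yaw -4.05 q [ 0.28  0.36 -0.24  2.18  0.15  0.62 -1.71] F [-0.6  0.2 -1.4] w 0.0174 ff 40.0 t 7.9
tip [ 0.5298 -0.0661  0.0455]
tip px [307.78417693 236.97066072] hole px [304.3643897  236.81213444]
```

View pics/c5.png

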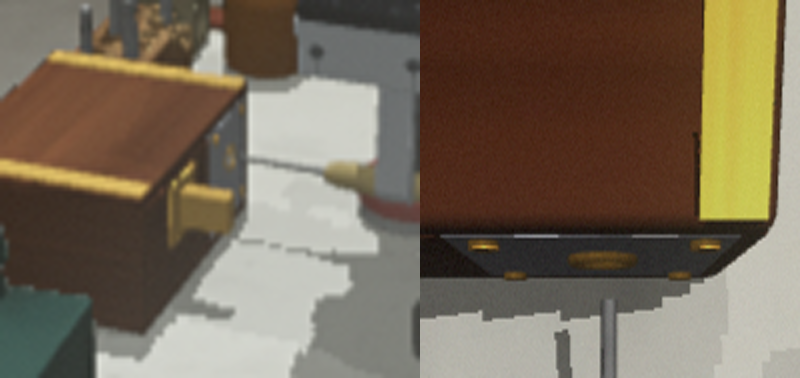

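The shaft in the side view points level at the plate's hole. In the wrist view the hole is at (321,96) and the tip at (324.5,111).

```bash
python3 - <<'E'
from h import *
c=np.load('w5.npz');K,T=c['K'],c['T']
h=ray(K,T,(321,95.9),.045);t=ray(K,T,(324.5,111),.0455);print(h,t)
y=np.radians(-3.9);u=np.array([np.cos(y),np.sin(y)]);v=np.array([-u[1],u[0]])
d=(h-t)[:2];print('ahead',d@u,'left',d@v)
FL=ray(K,T,(230,83),.08);FR=ray(K,T,(405,81.5),.08);print(FL,FR,np.degrees(np.arctan2(-(FL-FR)[0],(FL-FR)[1])))
E
```

```text
[ 0.53775304 -0.06582899  0.045     ] [ 0.53139612 -0.06691444  0.0455    ]
ahead 0.006268369485590939 left 0.0015152954105434008
[ 0.54089673 -0.03467265  0.08      ] [ 0.53703828 -0.0950142   0.08      ] -3.658710618721344
```

Emit:
apply_moves --targets '[{"x": 0,"y": -0.08,"z": 0.05,"rx": 0,"ry": 0,"rz": -0.25},{"x": 0,"y": -0.08,"z": 0.05,"rx": 0,"ry": 0,"rz": -0.25},{"x": 0.3,"y": -0.08,"z": 0.05,"rx": 0,"ry": 0,"rz": -0.25},{"x": 0.6,"y": -0.08,"z": 0.05,"rx": 0,"ry": 0,"rz": -0.25},{"x": 0.9,"y": -0.08,"z": 0.05,"rx": 0,"ry": 0,"rz": -0.25},{"x": 1.1,"y": -0.08,"z": 0.05,"rx": 0,"ry": 0,"rz": -0.25},{"x": 1.3,"y": -0.08,"z": 0.05,"rx": 0,"ry": 0,"rz": -0.25},{"x": 1.5,"y": -0.08,"z": 0.05,"rx": 0,"ry": 0,"rz": -0.25},{"x": 1.5,"y": -0.08,"z": 0.05,"rx": 0,"ry": 0,"rz": -0.25}]'

```text
clock: 8.9
ee_pos: [0.4535, -0.0594, 0.2385]
orientation: [[0.998, -0.067, 0.0], [-0.067, -0.998, 0.0], [0.0, -0.0, -1.0]]
force: [-0.6, 0.5, -1.4]
gripper_width: 0.0175
finger_force: 40.0
```

No contact force: the tip is in the hole. Pushing on to the catch.

Emit:
apply_moves --targets '[{"x": 0.4,"y": 0,"z": 0,"rx": 0,"ry": 0,"rz": 0},{"x": 0.8,"y": 0,"z": 0,"rx": 0,"ry": 0,"rz": 0},{"x": 1.2,"y": 0,"z": 0,"rx": 0,"ry": 0,"rz": 0},{"x": 1.6,"y": 0,"z": 0,"rx": 0,"ry": 0,"rz": 0},{"x": 1.9,"y": 0,"z": 0,"rx": 0,"ry": 0,"rz": 0},{"x": 2.1,"y": 0,"z": 0,"rx": 0,"ry": 0,"rz": 0},{"x": 2.3,"y": 0,"z": 0,"rx": 0,"ry": 0,"rz": 0},{"x": 2.5,"y": 0,"z": 0,"rx": 0,"ry": 0,"rz": 0},{"x": 2.7,"y": 0,"z": 0,"rx": 0,"ry": 0,"rz": 0},{"x": 2.7,"y": 0,"z": 0,"rx": 0,"ry": 0,"rz": 0}]'

```text
clock: 9.9
ee_pos: [0.48, -0.0612, 0.2382]
orientation: [[0.998, -0.067, -0.001], [-0.067, -0.998, 0.0], [-0.001, -0.0, -1.0]]
force: [-4.5, 0.1, -1.0]
gripper_width: 0.0172
finger_force: 40.0
```

```bash
python3 - <<'E'
from h import *
goto((.39,.22,.30),156)
im,K,T=snap('side','s6.png');im2,K,T=snap('wrist','w6.png');np.savez('w6.npz',K=K,T=T)
x=cv2.resize(im[200:290,250:350,::-1],(400,360),interpolation=cv2.INTER_CUBIC)
y=cv2.resize(im2[0:240,130:420,::-1],(400,360))
cv2.imwrite('pics/c6.png',np.hstack([x,y]))
E
```

```text
shift [-10.86 -27.46  -6.16] rot [-1.1000e-01  2.0000e-02 -1.5982e+02] at [ 0.48   -0.0612  0.2382] yaw -3.82 q [ 0.26  0.42 -0.23  2.08  0.16  0.66 -1.72] F [-4.5  0.1 -1. ] w 0.0172 ff 40.0 t 9.9
```

View pics/c6.png

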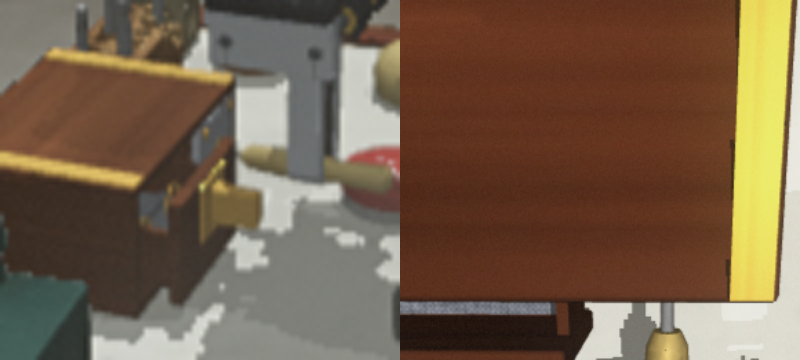

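The tray has sprung out (side view shows the gap at (150,210); wrist view the tray below the roof edge). Withdrawing straight, then returning the burnisher to its original clear spot.

Emit:
apply_moves --targets '[{"x": -1,"y": 0,"z": 0,"rx": 0,"ry": 0,"rz": 0},{"x": -2,"y": 0,"z": 0,"rx": 0,"ry": 0,"rz": 0},{"x": -3,"y": 0,"z": 0,"rx": 0,"ry": 0,"rz": 0},{"x": -4,"y": 0,"z": 0,"rx": 0,"ry": 0,"rz": 0},{"x": -5,"y": 0,"z": 0,"rx": 0,"ry": 0,"rz": 0},{"x": -6.2,"y": 0,"z": 0,"rx": 0,"ry": 0,"rz": 0},{"x": -7,"y": 0,"z": 0,"rx": 0,"ry": 0,"rz": 0},{"x": -7,"y": 0,"z": -3,"rx": 0,"ry": 0,"rz": 0},{"x": -7,"y": 0,"z": -7,"rx": 0,"ry": 0,"rz": 0},{"x": -7,"y": 0,"z": -7,"rx": 0,"ry": 0,"rz": -8},{"x": -7,"y": 0,"z": -7,"rx": 0,"ry": 0,"rz": -16},{"x": -7,"y": 0,"z": -7,"rx": 0,"ry": 0,"rz": -24}]'

```text
clock: 11.2
ee_pos: [0.4101, -0.0565, 0.3088]
orientation: [[0.937, 0.35, 0.001], [0.35, -0.937, -0.0], [0.001, 0.001, -1.0]]
force: [-0.5, -0.7, -1.7]
gripper_width: 0.0169
finger_force: 40.0
```

```bash
python3 - <<'E'
from h import *
goto((.398,.223,.308),156)
E
```

```text
shift [  8.67 -26.6    0.07] rot [ 5.0000e-02  2.0000e-02 -1.3549e+02] at [ 0.4101 -0.0565  0.3088] yaw 20.52 q [ 0.37  0.19 -0.34  2.19  0.09  0.77 -1.24] F [-0.5 -0.7 -1.7] w 0.0169 ff 40.0 t 11.2
```

Emit:
apply_moves --targets '[{"x": 0,"y": 0,"z": 0,"rx": 0,"ry": 0,"rz": -8},{"x": 0,"y": -1,"z": 0,"rx": 0,"ry": 0,"rz": -16},{"x": 0.5,"y": -3,"z": 0,"rx": 0,"ry": 0,"rz": -24},{"x": 1,"y": -5,"z": 0,"rx": 0,"ry": 0,"rz": -32},{"x": 2,"y": -7.5,"z": 0,"rx": 0,"ry": 0,"rz": -40},{"x": 3,"y": -10,"z": 0,"rx": 0,"ry": 0,"rz": -48},{"x": 4,"y": -12.5,"z": 0,"rx": 0,"ry": 0,"rz": -56},{"x": 5,"y": -15,"z": 0,"rx": 0,"ry": 0,"rz": -64},{"x": 6,"y": -18,"z": 0,"rx": 0,"ry": 0,"rz": -72},{"x": 7,"y": -21,"z": 0,"rx": 0,"ry": 0,"rz": -80},{"x": 8,"y": -24,"z": 0,"rx": 0,"ry": 0,"rz": -88},{"x": 8.7,"y": -26.6,"z": 0,"rx": 0,"ry": 0,"rz": -96}]'

```text
clock: 12.4
ee_pos: [0.3998, 0.2245, 0.3086]
orientation: [[-0.447, 0.895, 0.0], [0.895, 0.447, 0.0], [0.0, 0.0, -1.0]]
force: [1.1, -0.9, -2.0]
gripper_width: 0.0173
finger_force: 40.0
```

```bash
python3 - <<'E'
from h import *
goto((.398,.223,.2035),156)
E
```

```text
shift [-0.06 -0.24 10.51] rot [ 3.000e-02  0.000e+00 -3.946e+01] at [0.3998 0.2245 0.3086] yaw 116.54 q [ 0.07  0.33 -0.75  2.08  0.31  0.83 -0.4 ] F [ 1.1 -0.9 -2. ] w 0.0173 ff 40.0 t 12.4
```

Emit:
apply_moves --targets '[{"x": 0,"y": -0.2,"z": 0,"rx": 0,"ry": 0,"rz": -8},{"x": 0,"y": -0.2,"z": 0,"rx": 0,"ry": 0,"rz": -16},{"x": 0,"y": -0.2,"z": 0,"rx": 0,"ry": 0,"rz": -24},{"x": 0,"y": -0.2,"z": 0,"rx": 0,"ry": 0,"rz": -32},{"x": 0,"y": -0.2,"z": 1,"rx": 0,"ry": 0,"rz": -39.5},{"x": 0,"y": -0.2,"z": 4,"rx": 0,"ry": 0,"rz": -39.5},{"x": 0,"y": -0.2,"z": 7,"rx": 0,"ry": 0,"rz": -39.5},{"x": 0,"y": -0.2,"z": 9,"rx": 0,"ry": 0,"rz": -39.5},{"x": 0,"y": -0.2,"z": 10,"rx": 0,"ry": 0,"rz": -39.5},{"x": 0,"y": -0.2,"z": 10.4,"rx": 0,"ry": 0,"rz": -39.5},{"x": 0,"y": -0.2,"z": 10.5,"rx": 0,"ry": 0,"rz": -39.5},{"x": 0,"y": -0.2,"z": 10.5,"rx": 0,"ry": 0,"rz": -39.5}]'

```text
clock: 13.6
ee_pos: [0.3987, 0.2224, 0.2042]
orientation: [[-0.911, 0.412, 0.001], [0.412, 0.911, 0.0], [-0.001, 0.001, -1.0]]
force: [-1.7, -0.4, -1.6]
gripper_width: 0.0174
finger_force: 40.0
```

Emit:
apply_moves --targets '[{"x": 0,"y": 0,"z": 0,"rx": 0,"ry": 0,"rz": 0},{"x": 0,"y": 0,"z": 0,"rx": 0,"ry": 0,"rz": 0},{"x": 0,"y": 0,"z": 0,"rx": 0,"ry": 0,"rz": 0},{"x": 0,"y": 0,"z": 0,"rx": 0,"ry": 0,"rz": 0},{"x": 0,"y": 0,"z": 0,"rx": 0,"ry": 0,"rz": 0},{"x": 0,"y": 0,"z": -2,"rx": 0,"ry": 0,"rz": 0},{"x": 0,"y": 0,"z": -6,"rx": 0,"ry": 0,"rz": 0},{"x": 0,"y": 0,"z": -10.5,"rx": 0,"ry": 0,"rz": 0},{"x": 0,"y": 0,"z": -10.5,"rx": 0,"ry": 0,"rz": 0}]' --claw 0.45

```text
clock: 14.5
ee_pos: [0.3993, 0.2232, 0.3128]
orientation: [[-0.911, 0.412, 0.006], [0.412, 0.911, 0.002], [-0.004, 0.004, -1.0]]
force: [0.7, -0.2, -0.4]
gripper_width: 0.0429
finger_force: 0.0
```

```bash
python3 - <<'E'
from h import *
goto((.48,.01,.308),176.2)
im,K,T=snap('wrist','w7.png')
E
```

```text
shift [-16.13 -16.11   0.48] rot [  0.19   0.3  -20.51] at [0.3993 0.2232 0.3128] yaw 155.69 q [ 0.2   0.37 -0.91  2.08  0.39  0.86  0.22] F [ 0.7 -0.2 -0.4] w 0.0429 ff 0.0 t 14.5
```

View pics/w7.png

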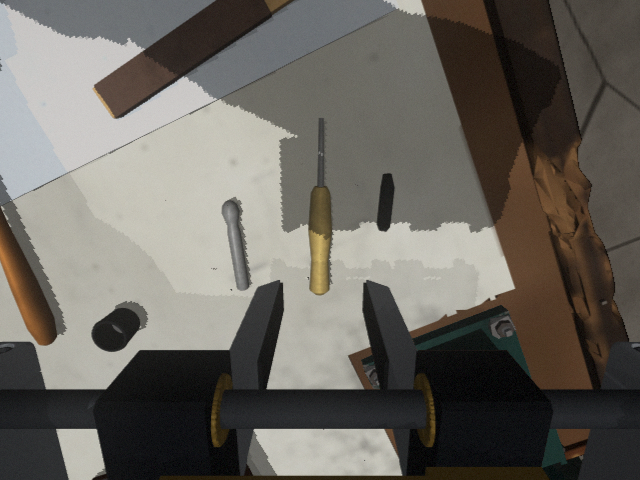

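Burnisher lies flat at (320,118)-(319,293), clear of everything. Now over to the pull, moving sideways first to stay clear of the mill.

Emit:
apply_moves --targets '[{"x": -2,"y": -4.4,"z": 0,"rx": 0.2,"ry": 0.3,"rz": -4},{"x": -4,"y": -8.8,"z": 0,"rx": 0.2,"ry": 0.3,"rz": -8},{"x": -6,"y": -13.2,"z": 0,"rx": 0.2,"ry": 0.3,"rz": -12},{"x": -8.7,"y": -19.3,"z": 0,"rx": 0.2,"ry": 0.3,"rz": -20.5},{"x": -8.7,"y": -19.3,"z": 0,"rx": 0.2,"ry": 0.3,"rz": -20.5},{"x": -12.5,"y": -17.6,"z": 0,"rx": 0.2,"ry": 0.3,"rz": -20.5},{"x": -16.5,"y": -15.8,"z": 0,"rx": 0.2,"ry": 0.3,"rz": -20.5},{"x": -18.4,"y": -15,"z": 0,"rx": 0.2,"ry": 0.3,"rz": -20.5},{"x": -18.4,"y": -15,"z": 0,"rx": 0.2,"ry": 0.3,"rz": -20.5},{"x": -18.4,"y": -15,"z": 0,"rx": 0.2,"ry": 0.3,"rz": -20.5}]'

```text
clock: 15.55
ee_pos: [0.5039, 0.0101, 0.3074]
orientation: [[-0.998, 0.066, -0.008], [0.066, 0.998, -0.001], [0.008, -0.002, -1.0]]
force: [-1.7, 0.2, -0.1]
gripper_width: 0.0419
finger_force: 0.0
```

```bash
python3 - <<'E'
from h import *
goto((.505,.0105,.237),176.2)
im,K,T=snap('wrist','w8.png')
# brass pull top face, by colour, between the fingers
m=((im[:,:,0]>150)&(im[:,:,0]>im[:,:,2]*1.8)).astype(np.uint8)
for k in cv2.findContours(m,0,2)[0]:
    if cv2.contourArea(k)>60:
        x,y,w,h=cv2.boundingRect(k);print((x,y,w,h),cv2.contourArea(k),ray(K,T,(x+w/2,y),.063).round(4),ray(K,T,(x+w/2,y+h),.063).round(4))
E
```

```text
shift [-0.16  0.06  7.04] rot [-0.11 -0.45  0.02] at [0.5039 0.0101 0.3074] yaw 176.22 q [ 0.64  0.47 -0.89  1.97  0.46  0.92  1.02] F [-1.7  0.2 -0.1] w 0.0419 ff 0.0 t 15.55
(376, 429, 19, 47) 714.5 [0.6324 0.0471 0.063 ] [0.6768 0.0463 0.063 ]
(163, 338, 20, 12) 196.5 [ 0.547  -0.0965  0.063 ] [ 0.5562 -0.0982  0.063 ]
(129, 201, 18, 17) 99.0 [ 0.4519 -0.101   0.063 ] [ 0.4625 -0.1032  0.063 ]
(580, 40, 60, 106) 1539.5 [0.3816 0.1744 0.063 ] [0.4382 0.1827 0.063 ]
(254, 14, 12, 48) 286.5 [ 0.3563 -0.0147  0.063 ] [ 0.3796 -0.0174  0.063 ]
```

```bash
python3 - <<'E'
from h import *
im=np.load('pics/w8.png.npy').astype(int);T=np.array(viewer.get_calibration('wrist')['T']);K=np.array(viewer.get_calibration('wrist')['mtx'])
p=proj(K,T,(.492,.0105,.063));q=proj(K,T,(.52,.009,.063));print(p,q)
x0,x1,y0,y1=int(p[0])-40,int(p[0])+40,int(p[1])-15,int(q[1])+8
for th in (1.6,2.2):
  w=im[y0:y1,x0:x1];m=((w[:,:,0]>60)&(w[:,:,0]>w[:,:,2]*th)).astype(np.uint8)
  for k in cv2.findContours(m,0,2)[0]:
    if cv2.contourArea(k)>40:
        x,y,a,h=cv2.boundingRect(k);x+=x0;y+=y0;print(th,(x,y,a,h),cv2.contourArea(k),ray(K,T,(x+a/2,y),.063).round(4),ray(K,T,(x+a/2,y+h),.063).round(4))
for r in range(y0,y1,6): print(r,[int(v) for v in im[r,x0:x1:4,0]])
E
```

```text
[323.90687268 251.86293988] [324.43421785 292.41042808]
1.6 (300, 292, 52, 5) 110.0 [0.5198 0.01   0.063 ] [0.5234 0.0098 0.063 ]
1.6 (319, 243, 17, 47) 554.0 [0.4863 0.0132 0.063 ] [0.5184 0.0111 0.063 ]
2.2 (300, 292, 52, 5) 109.0 [0.5198 0.01   0.063 ] [0.5234 0.0098 0.063 ]
2.2 (319, 250, 17, 40) 522.0 [0.4909 0.0129 0.063 ] [0.5184 0.0111 0.063 ]
236 [192, 196, 196, 194, 107, 102, 102, 99, 101, 102, 100, 102, 122, 121, 119, 120, 123, 120, 119, 117]
242 [191, 194, 193, 194, 99, 99, 104, 99, 102, 103, 74, 79, 107, 120, 117, 119, 117, 115, 117, 121]
248 [191, 190, 192, 191, 99, 99, 98, 98, 97, 67, 55, 61, 59, 99, 117, 121, 121, 117, 117, 116]
254 [193, 194, 193, 127, 100, 100, 101, 98, 100, 76, 107, 109, 109, 100, 106, 116, 116, 119, 117, 116]
260 [101, 104, 100, 99, 99, 98, 103, 99, 96, 75, 106, 109, 105, 103, 100, 98, 119, 118, 119, 119]
266 [37, 39, 32, 36, 37, 37, 35, 33, 42, 72, 104, 113, 107, 39, 39, 41, 41, 45, 48, 53]
272 [35, 35, 35, 33, 32, 31, 32, 34, 26, 74, 102, 115, 103, 24, 32, 30, 26, 28, 29, 30]
278 [36, 32, 32, 30, 34, 58, 57, 55, 57, 73, 99, 108, 100, 58, 59, 57, 60, 31, 28, 32]
284 [28, 25, 27, 31, 32, 61, 53, 57, 57, 76, 102, 107, 101, 55, 53, 56, 59, 29, 27, 23]
290 [31, 30, 30, 28, 29, 53, 59, 54, 62, 56, 56, 56, 52, 62, 54, 59, 57, 43, 25, 26]
296 [23, 25, 29, 30, 24, 40, 58, 66, 68, 42, 45, 43, 46, 44, 46, 43, 41, 38, 26, 29]
```

The pull is at x 0.491-0.519, y≈0.011, as predicted. Descending and gripping it.

Emit:
apply_moves --targets '[{"x": -0.1,"y": 0.1,"z": 2.5,"rx": -0.1,"ry": -0.4,"rz": 0},{"x": -0.1,"y": 0.1,"z": 5,"rx": -0.1,"ry": -0.4,"rz": 0},{"x": -0.1,"y": 0.1,"z": 6.5,"rx": -0.1,"ry": -0.4,"rz": 0},{"x": -0.1,"y": 0.1,"z": 7,"rx": -0.1,"ry": -0.4,"rz": 0},{"x": -0.1,"y": 0.1,"z": 7,"rx": -0.1,"ry": -0.4,"rz": 0}]'

```text
clock: 16.1
ee_pos: [0.5048, 0.0107, 0.2385]
orientation: [[-0.998, 0.066, 0.001], [0.066, 0.998, -0.001], [-0.001, -0.001, -1.0]]
force: [-0.3, -0.3, -0.2]
gripper_width: 0.0422
finger_force: 0.0
```

Emit:
apply_moves --targets '[{"x": 0,"y": 0,"z": 0,"rx": 0,"ry": 0,"rz": 0},{"x": 0,"y": 0,"z": 0,"rx": 0,"ry": 0,"rz": 0},{"x": 0,"y": 0,"z": 0,"rx": 0,"ry": 0,"rz": 0},{"x": 0,"y": 0,"z": 0,"rx": 0,"ry": 0,"rz": 0},{"x": 0,"y": 0,"z": 0,"rx": 0,"ry": 0,"rz": 0},{"x": 0,"y": 0,"z": 0,"rx": 0,"ry": 0,"rz": 0}]' --claw 0 --newtons 25

```text
clock: 16.7
ee_pos: [0.5052, 0.0114, 0.2388]
orientation: [[-0.998, 0.066, 0.002], [0.066, 0.998, 0.001], [-0.002, 0.001, -1.0]]
force: [0.5, 5.3, 2.0]
gripper_width: 0.0097
finger_force: 25.0
```

Gripped (9.7 mm opening). Drawing along tool +x; the stop should come after about 38 mm.

Emit:
apply_moves --targets '[{"x": 0.4,"y": 0,"z": 0,"rx": 0,"ry": 0,"rz": 0},{"x": 0.8,"y": 0,"z": 0,"rx": 0,"ry": 0,"rz": 0},{"x": 1.2,"y": 0,"z": 0,"rx": 0,"ry": 0,"rz": 0},{"x": 1.6,"y": 0,"z": 0,"rx": 0,"ry": 0,"rz": 0},{"x": 2.0,"y": 0,"z": 0,"rx": 0,"ry": 0,"rz": 0},{"x": 2.4,"y": 0,"z": 0,"rx": 0,"ry": 0,"rz": 0},{"x": 2.8,"y": 0,"z": 0,"rx": 0,"ry": 0,"rz": 0},{"x": 3.2,"y": 0,"z": 0,"rx": 0,"ry": 0,"rz": 0},{"x": 3.5,"y": 0,"z": 0,"rx": 0,"ry": 0,"rz": 0},{"x": 3.7,"y": 0,"z": 0,"rx": 0,"ry": 0,"rz": 0},{"x": 3.7,"y": 0,"z": 0,"rx": 0,"ry": 0,"rz": 0}]'

```text
clock: 17.8
ee_pos: [0.4682, 0.014, 0.2388]
orientation: [[-0.998, 0.066, 0.002], [0.066, 0.998, 0.001], [-0.002, 0.001, -1.0]]
force: [-0.6, 7.5, 2.0]
gripper_width: 0.0095
finger_force: 25.0
```

Emit:
apply_moves --targets '[{"x": 0.1,"y": 0,"z": 0,"rx": 0,"ry": 0,"rz": 0},{"x": 0.2,"y": 0,"z": 0,"rx": 0,"ry": 0,"rz": 0},{"x": 0.3,"y": 0,"z": 0,"rx": 0,"ry": 0,"rz": 0},{"x": 0.3,"y": 0,"z": 0,"rx": 0,"ry": 0,"rz": 0}]'

```text
clock: 18.2
ee_pos: [0.4668, 0.0138, 0.2391]
orientation: [[-0.998, 0.066, 0.007], [0.066, 0.998, 0.002], [-0.006, 0.002, -1.0]]
force: [18.3, 6.9, -17.0]
gripper_width: 0.0101
finger_force: 25.0
```

The stop is felt (18 N at 38 mm of draw). Relaxing, releasing and lifting away.

Emit:
apply_moves --targets '[{"x": -0.2,"y": 0,"z": 0,"rx": 0,"ry": 0,"rz": 0},{"x": -0.2,"y": 0,"z": 0,"rx": 0,"ry": 0,"rz": 0}]'

```text
clock: 18.4
ee_pos: [0.4677, 0.014, 0.2389]
orientation: [[-0.998, 0.066, 0.003], [0.066, 0.998, 0.001], [-0.003, 0.001, -1.0]]
force: [2.3, 6.1, 2.6]
gripper_width: 0.0096
finger_force: 25.0
```

Emit:
apply_moves --targets '[{"x": 0,"y": 0,"z": 0,"rx": 0,"ry": 0,"rz": 0},{"x": 0,"y": 0,"z": 0,"rx": 0,"ry": 0,"rz": 0},{"x": 0,"y": 0,"z": 0,"rx": 0,"ry": 0,"rz": 0},{"x": 0,"y": 0,"z": 0,"rx": 0,"ry": 0,"rz": 0},{"x": 0,"y": 0,"z": -3,"rx": 0,"ry": 0,"rz": 0},{"x": 0,"y": 0,"z": -7,"rx": 0,"ry": 0,"rz": 0},{"x": 0,"y": 0,"z": -7,"rx": 0,"ry": 0,"rz": 0}]' --claw 0.45

```text
clock: 19.1
ee_pos: [0.468, 0.0136, 0.312]
orientation: [[-0.998, 0.066, 0.006], [0.066, 0.998, -0.002], [-0.006, -0.001, -1.0]]
force: [0.7, -0.8, -0.3]
gripper_width: 0.0422
finger_force: 0.0
```

```bash
python3 - <<'E'
from h import *
im,K,T=snap('wrist','w9.png');im=im.astype(int)
m=((im[:,:,0]>60)&(im[:,:,0]>im[:,:,2]*2)).astype(np.uint8)
for k in cv2.findContours(m,0,2)[0]:
    if cv2.contourArea(k)>60:
        x,y,w,h=cv2.boundingRect(k);a,b=ray(K,T,(x+w/2,y),.063),ray(K,T,(x+w/2,y+h),.063)
        if abs(a[1])<.04 and .43<a[0]<.52: print((x,y,w,h),a.round(4),b.round(4))
E
```

```text
(284, 289, 52, 9) [0.4867 0.003  0.063 ] [0.4933 0.0025 0.063 ]
(299, 282, 51, 5) [0.4823 0.013  0.063 ] [0.4859 0.0128 0.063 ]
(317, 241, 15, 40) [0.4538 0.0149 0.063 ] [0.4816 0.0131 0.063 ]
```

```bash
python3 -c "
from h import *
print(robot.job_done())"
```

```text
the job is handed in; nothing more can be done
None
```

I handed the job in at about 19 s. The burnisher tripped the catch and lies flat back where it started, clear of the case. The tray is drawn about 59 mm (measured from the pull's position) to its stop. I saw no sign that anything else moved, but I viewed 11 pictures, one over the limit of 10, and the hand-in returned no verdict.

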